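# Put the cue ball away in the ball chest

### The job

Put the cue ball away in the wooden ball chest on the bar: raise the lid by its bow handle and push the knee of the folding brass stay straight until it locks past centre, then set the ball gently, without dropping it, in the empty seat. Then break the stay by pulling its knob forward and lower the lid gently until it is fully shut, without letting it fall. Leave the glass, cards, chalk, chips, dice cup and coasters where they stand.

Things in the scene. Friction and masses are not known exactly. Their poses are not given: they have to be found in the camera images.
- chest: Dark wooden ball chest with brass corners, fixed: box 200 deep (x), 340 wide (y), 100 mm high, walls 10 mm, plus an 18 mm lid. Origin: centre of its underside; x points from its front (handle side) to its hinge side, y to its left, z up. Inside: a felt insert, top 40 mm up, with four ball seats, three filled; a 67 mm wide bay along the +y wall holds the folding stay.
- lid_hinge (a point): Middle of the lid's hinge axis, which runs along the chest's y at the far upper edge of the box: 100 mm above the counter, 100 mm behind the chest's origin. Fixed to the chest.
- lid (a joint): Lid angle, rad: 0 shut, grows as the front edge rises and goes back; 1.40 when the stay is straight, as far as it opens (do not force it further). The hinge is stiff: lifting takes about 4 N at the handle; let go above about 0.9 rad the lid stays where it is, lower down it may fall shut.
- lid_handle (a point): Middle of the brass bow handle's round bar (10 mm thick, 104 mm long, along the chest's y), 42 mm out (37 mm clear gap) from the lid's front edge: 242 mm from the hinge axis, 9 mm above the lid's underside plane. 109 mm above the counter with the lid shut, about 340 mm open. It can be pinched from above at any lid angle, fingers either side along the chest's x, the bar turning between them.
- stay_pivot (a point): Lower pivot of the stay, in the chest near its +y wall, 55 mm above the counter, axis along the chest's y. Fixed. The lower arm (flat brass, 79 mm long) turns about it, from lying forward (lid shut) to leaning up and back 26 degrees off vertical (straight). The upper arm, 79 mm, joins the knee to the lid's underside. Both move in the chest's plane y = +128 mm.
- knob (a point): Centre of the round brass knob, 18 mm across, on a stem at the knee end of the lower arm, 30 mm in front of the knee pivot. It moves with the lower arm on a circle of 85 mm radius about stay_pivot. Stay straight: 8 mm behind and 84 mm above stay_pivot, 39 mm above the rim; it can be pinched there from above, fingers either side along the chest's y.
- knee (a joint): Bend of the stay's knee, rad: 0 folded (lid shut), 2.67 straight (dead centre), 2.80 locked past centre on its stop. Moving the knob towards the hinge straightens it, raises the lid the last bit and locks it; pulling the knob 30 mm forward breaks it. While locked the lid cannot be lowered. With the lid within 0.2 rad of fully open a few newtons at the knob do it; a light spring snaps it into lock from about 2.55 up.
- cue_ball_center (a point): Centre of the white cue ball, 57 mm across, 170 g, loose. It starts resting on a small wooden ring (56 mm across, 14 mm high, fixed) to the left or the right of the chest, its centre 36 mm above the counter.
- seat (a point): The ball's centre when it rests in the empty seat: the front seat on the chest's -y side, away from the stay; 35 mm in front of and 85 mm to the -y side of the chest's origin, 64 mm above the counter. A 31 mm hole in the felt insert, into which the ball sinks 4 mm. The next ball behind is 70 mm away, to the side 130 mm; the box's side wall is 75 mm away.
- tumbler: Bystander: glass tumbler, 80 mm across, 90 mm high, on the other side of the chest from the ball. Origin: centre of its underside.
- card_deck: Bystander: boxed deck of cards lying flat, 88 x 63 x 18 mm, in front of the chest. Origin: centre of its underside.
- chalk: Bystander: cue chalk, 22 mm cube, in front of the chest. Origin: centre of its underside.
- chip_stack: Bystander: stack of chips, 39 mm across, 33 mm high. Origin: centre of its underside.
- dice_cup: Bystander: dark leather dice cup, 76 mm across, 100 mm high, to the right of the chest. Origin: centre of its underside.
- coasters: Bystander: stack of round cork coasters, 96 mm across, 20 mm high, to the left of the chest. Origin: centre of its underside.
There are look-alikes about, which are no part of the job. Of the things like the part that bears cue_ball_center, leave any that is red; of the rest the larger one is meant.

How it is judged:
On the way, in this order (a step that is already met when the one before it is completed fails the run):
1. the lid is up and the stay is locked past centre (value of joint knee above 2.73 rad and value of joint lid above 1.3 rad), for 0.2 s.
2. the cue ball lies in the empty seat, let go, with the stay still locked (distance between cue_ball_center and seat below 0.01 m and contact force between the fingers and cue_ball below 0.05 N and value of joint knee above 2.73 rad), for 0.2 s.
3. the stay's knee is broken while the lid is still up (value of joint knee below 2.5 rad and value of joint lid above 1 rad), for 0.05 s.
At the end, for the whole second after the job is handed in: The lid is shut (within 0.03 rad) and at rest, and the cue ball lies at rest in the seat (centre within 10 mm of the seat point) (value of joint lid below 0.03 rad and velocity of joint lid below 0.05 rad/s and distance between cue_ball_center and seat below 0.01 m and linear speed of cue_ball below 0.03 m/s); the robot touches nothing.
It fails at once if the lid falls or is slammed shut (closing faster than 1.5 rad/s in the last 0.25 rad) (value of joint lid below 0.25 rad and velocity of joint lid below -1.5 rad/s).
It fails at once if the ball is dropped (it falls faster than 0.5 m/s out of the fingers) (contact force between the fingers and cue_ball below 0.05 N and linear speed of cue_ball above 0.5 m/s).
It fails at once if a bystander is moved more than 25 mm (distance of any of tumbler, card_deck, chalk, chip_stack, dice_cup, coasters from where it was at the start of the episode above 0.025 m).
It also fails if it takes over 72 s, if anything falls off the work surface, if the arm or the gripper's body presses on something with over 40 N, if the wrist force passes 120 N, or if a joint passes its speed limit or range.

### The arm

A 6-joint arm with a two-finger parallel gripper is mounted at the origin on the work surface. World frame = base frame: x ahead of the robot, y to its left, z up, the work surface at z = 0. Lengths are in m, angles in rad, forces in N, time in s.
With the tool pointing down it reaches from about 0.325 to 0.775 m from the base axis. Payload 5.5 kg.
Tool frame: the origin (TCP) lies between the finger pads; the fingertips stand 8 mm ahead of it and the grasp point (between the pads) lies 11 mm behind it (tcp_to_tips is the distance from the TCP to the fingertips, in m); z points along the fingers, y is the line along which they close (so a half turn about z gives the same grasp; the last joint's range is limited). The gripper opens to 88 mm and grips with 3 to 60 N. Pads are 20 mm wide; open, the fingers measure 115 mm over their backs; the gripper's body (75 mm by 178 mm) begins 61 mm behind the grasp point.
Start: joints at [-1.163, 0.091, 1.231, -0, 1.82, -0.057], TCP at [0.269, -0.536, 0.231] pointing down, gripper open.
Joint ranges: [-2.87, 2.87], [-0.86, 2.18], [0.17, 2.46], [-1.51, 4.65], [0.06, 2.69], [-2.65, 2.65]. Speed limits (rad/s): [2.57, 2.57, 3.01, 3.14, 3.14, 3.14].

### API

Orientations are given as a unit quaternion [w, x, y, z].
In Python, from bench import * gives the robot as it stands. Calls block until the motion is done:
- move_to(position, orientation): joint-space move of the TCP to a pose.
- move_l(position, speed=0.15, orientation=None): straight line of the TCP; orientation=None keeps the orientation; speed is the mean speed in m/s.
- movej(angles): joint-space move.
- gripper_open() and close(): open the fingers fully, or close them until they stop; the grip force is fixed at half the most.
- hold(seconds).
- inverse_kinematics(position, orientation): joint angles nearest the present ones, or None.
- state(): the state.
- get_image(name): name is "side" or "top"; returns a dict with "frame" (480x640x3 uint8, blue, green, red), "depth" (480x640 float32, m along the optical axis (not along the pixel's ray), 0 where there is no reading), "camera_matrix" (3x3 intrinsics, pixels), "view" (4x4, takes a point from world to camera coordinates). Camera axes: x right, y up, looking along -z (the intrinsics and any distortion apply to the point x, -y, -z); pixel columns grow to the right and rows downward; lengths in m; the calibration is good to about 2 mm. A picture is of the moment at which its call begins.
A pose or a line that the arm cannot do raises IKError and nothing moves.
- job_done(): hands the job in; it is judged then, once.
The state is a dict: "time": time; "joint_pos": joint angles; "dq": joint speeds; "joint_torque": joint torques, N m; "ee_pos": TCP position; "ee_rot": TCP orientation; "ft_force": force on the tool from outside, world axes, zero at the start; "moment": the same for the moment, N m; "finger_gap": finger opening in m; "finger_force": force on a finger pad.
Only numpy, scipy, OpenCV 4.12 (cv2) and the standard library are available. Lean on these libraries where they do the work, as an engineer would, in place of code of your own. Each camera call takes 0.05 s, during which the arm holds its last target. There are 200 camera calls.

## Working session

There is one attempt and no reset: what is moved stays moved. The work goes in short steps, each a Python script; the robot and the scene stay as the last script left them, time stands still between calls to the robot, and variables do not carry over. Pictures are saved under pics/ and viewed, at most 10 in all, crops included, and the job is handed in when it is done.

```bash
mkdir -p pics; ls
cat > h.py <<'E'
from bench import *
import numpy as np, cv2
def grab(n):
    im=get_image(n); np.savez(''+n+'.npz',**im); return im
def pts(im):
    K=im['camera_matrix'];d=im['depth'];v,u=np.mgrid[:480,:640]
    P=np.stack([(u-K[0,2])/K[0,0]*d,-(v-K[1,2])/K[1,1]*d,-d,np.ones_like(d)],-1)
    W=P@np.linalg.inv(im['view']).T
    W=W[...,:3]; W[d==0]=np.nan; return W
E
python3 - <<'E'
from h import *
a=grab('top');b=grab('side')
for n,i in(('top',a),('side',b)):
    cv2.imwrite(f'pics/{n}0.png',i['frame']); print(i['camera_matrix'],i['view'],[k for k in i])
s=state();print(s)
E
```

```text
pics
[[606.74417986   0.         327.52222983]
 [  0.         606.74417986 237.85196611]
 [  0.           0.           1.        ]] [[ 1.92811917e-02 -9.99813942e-01  5.62419039e-04 -3.69890240e-02]
 [ 9.93968838e-01  1.92292023e-02  1.07963822e-01 -5.24224807e-01]
 [-1.07954549e-01 -1.52264415e-03  9.94154664e-01 -1.43675489e+00]
 [ 0.00000000e+00  0.00000000e+00  0.00000000e+00  1.00000000e+00]] ['frame', 'depth', 'camera_matrix', 'view']
[[584.50494444   0.         319.31679211]
 [  0.         584.50494444 235.72573795]
 [  0.           0.           1.        ]] [[ 0.99800136 -0.06103807  0.01635984 -0.54285493]
 [ 0.01700057  0.5086813   0.86078703 -0.07460422]
 [-0.06086273 -0.8587885   0.50870231 -1.47939618]
 [ 0.          0.          0.          1.        ]] ['frame', 'depth', 'camera_matrix', 'view']
{'time': 0.1, 'joint_pos': array([-1.16267348e+00,  9.18026720e-02,  1.23175402e+00,  2.82933355e-05,
        1.81981810e+00, -5.67264154e-02]), 'dq': array([-2.46239622e-04, -3.45262409e-04, -3.20742443e-03, -7.16816130e-04,
        4.97659628e-05, -1.39126553e-03]), 'joint_torque': array([ 3.05284957e-03, -4.47856021e+01, -4.07570994e+01,  7.00796675e-02,
        2.84160889e-02, -1.16885735e-04]), 'ee_pos': array([ 0.26886429, -0.53610322,  0.22961497]), 'ee_rot': array([-8.79749822e-04,  9.73109586e-01,  2.30340920e-01, -1.42253060e-04]), 'ft_force': array([-0.27692258,  1.27160794,  0.84307929]), 'moment': array([-0.01254217, -0.01134508, -0.01737885]), 'finger_force': 0.0, 'finger_gap': 0.08782430456189072}
```

View pics/top0.png

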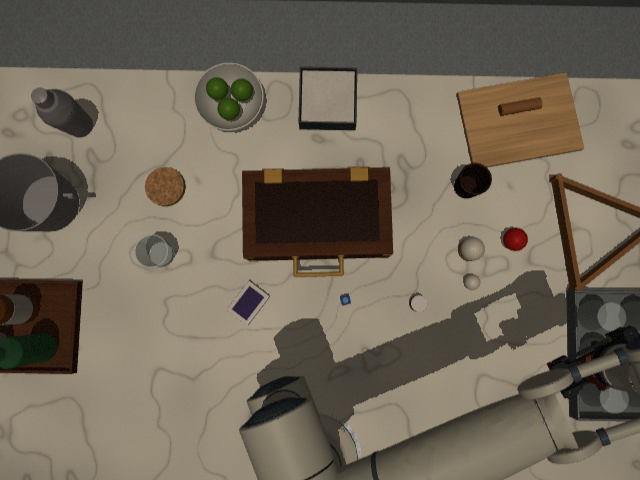

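View pics/side0.png

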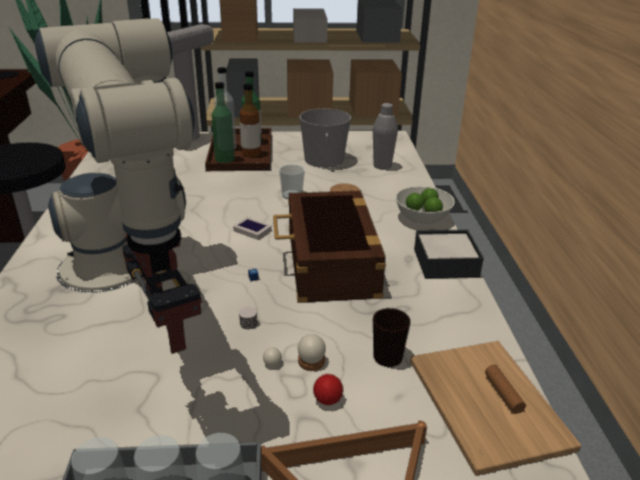

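The top view shows the chest at cols 243–392, rows 168–258, with the handle at about (319,266). The cue ball is at (471,249) on its ring, with a smaller white one at (471,282) and a red one at (515,239). The tumbler is at (155,250) and the dice cup at (472,180).

Run:
```python
from h import *
im=np.load('top.npz');W=pts(im)
v,u=np.mgrid[:480,:640]
m=(W[...,2]>.108)&(W[...,2]<.13)&(u>225)&(u<410)&(v>155)&(v<285)
print('lid z',np.nanmedian(W[m][:,2]),m.sum())
hm=m&(v>262); lm=m&(v<262)
# opening drops the handle
k=cv2.morphologyEx(m.astype(np.uint8),cv2.MORPH_OPEN,np.ones((9,9)))
r=cv2.minAreaRect(W[k>0][:,:2].astype(np.float32));print(r,cv2.boxPoints(r))
h=(W[...,2]>.09)&(v>259)&(v<282)&(u>285)&(u<350)
p=W[h];print('handle',h.sum(),p.min(0),p.max(0),np.median(p[p[:,0]<p[:,0].min()+.012],0))
print(cv2.minAreaRect(p[:,:2].astype(np.float32)))
def ray(px,z):
    K=im['camera_matrix'];V=np.linalg.inv(im['view']);d=V[:3,:3]@np.array([(px[0]-K[0,2])/K[0,0],-(px[1]-K[1,2])/K[1,1],-1]);c=V[:3,3];return c+d*(z-c[2])/d[2]
from scipy.optimize import least_squares
for n,(cu,cv,rr) in dict(cue=(471,249,16),small=(471,282,10)).items():
    s=(W[...,2]>.03)&((u-cu)**2+(v-cv)**2<rr**2);q=W[s]
    f=least_squares(lambda x:np.linalg.norm(q-x[:3],axis=1)-x[3],[*q.mean(0)-[0,0,.02],.028],loss='soft_l1',f_scale=.001);print(n,f.x,q[:,2].max(),len(q),ray((cu,cv),.036))
for n,(cu,cv,rr) in dict(tum=(155,250,28),dice=(472,180,28),chip=(418,302,14),chalk=(345,299,10),deck=(250,302,28),coas=(165,186,25)).items():
    s=(W[...,2]>.012)&((u-cu)**2+(v-cv)**2<rr**2);q=W[s]; print(n,q.min(0).round(3),q.max(0).round(3))
```

```text
lid z 0.1197741646989896 13333
((0.5758191347122192, -0.0007462501525878906), (0.2015431821346283, 0.3417341709136963), 2.4619669914245605) [[ 0.4678008   0.16563435]
 [ 0.48248035 -0.1757844 ]
 [ 0.6838375  -0.16712685]
 [ 0.6691579   0.1742919 ]]
handle 339 [ 0.42743877 -0.0635394   0.10593628] [0.46590097 0.05033646 0.1243343 ] [ 4.33876562e-01 -3.25645020e-04  1.13739245e-01]
((0.44666385650634766, -0.006630782037973404), (0.03647133708000183, 0.11362991482019424), 1.101780652999878)
cue [ 0.50575051 -0.37342745  0.03783699  0.02798604] 0.07456763283689294 447 [ 0.50378754 -0.37133984  0.036     ]
small [ 0.42733698 -0.37582196  0.02119609  0.01816938] 0.0466512958988714 137 [ 0.42479821 -0.37084648  0.036     ]
tum [0.443 0.34  0.012] [0.52  0.419 0.1  ]
dice [ 0.626 -0.435  0.012] [ 0.745 -0.328  0.112]
chip [ 0.356 -0.265  0.013] [ 0.392 -0.227  0.041]
chalk [ 0.367 -0.084  0.017] [ 0.391 -0.059  0.034]
deck [0.315 0.106 0.012] [0.418 0.211 0.029]
coas [0.599 0.328 0.012] [0.695 0.424 0.03 ]
```

```bash
cat >> h.py <<'E'
from scipy.spatial.transform import Rotation as R
YAW=np.deg2rad(2.46); O=np.array([.5758,-.0007,0]); C=R.from_euler('z',YAW)
def cw(p): return O+C.apply(p)          # chest -> world
def quat(z,y):                          # chest-frame tool axes -> [w,x,y,z]
    z=np.array(z,float);y=np.array(y,float);q=(C*R.from_matrix(np.stack([np.cross(y,z),y,z],1))).as_quat();return q[[3,0,1,2]]
def tilt(p,s): # pinch the bar, tool tilted p forward
    return quat([np.sin(p),0,-np.cos(p)],[s*np.cos(p),0,s*np.sin(p)])
def bar(a): return np.array([.1-.242*np.cos(a)+.009*np.sin(a),0,.1+.242*np.sin(a)+.009*np.cos(a)])
def hpose(a,p,s,back=0):  # TCP so the bar is `7 mm` behind TCP (grasp near tips), backed off
    z=np.array([np.sin(p),0,-np.cos(p)]); return cw(bar(a)+z*(.009-back)),tilt(p,s)
E
python3 - <<'E'
from h import *
for s in(1,-1):
  for p in(40,45,50,55):
    for a in(0,.7,1.32):
      for b in (0,.1):
        r=inverse_kinematics(*hpose(a,np.deg2rad(p),s,b)); print(s,p,a,b,None if r is None else np.round(r,2))
E
```

```text
1 40 0 0 None
1 40 0 0.1 None
1 40 0.7 0 [-0.17 -0.83  2.04  0.14  1.25 -0.21]
1 40 0.7 0.1 None
1 40 1.32 0 [-0.1  -0.41  1.65  0.1   1.22 -0.15]
1 40 1.32 0.1 [-0.13 -0.53  1.59  0.11  1.39 -0.15]
1 45 0 0 None
1 45 0 0.1 None
1 45 0.7 0 None
1 45 0.7 0.1 None
1 45 1.32 0 [-0.11 -0.48  1.73  0.12  1.11 -0.16]
1 45 1.32 0.1 [-0.14 -0.63  1.7   0.14  1.3  -0.17]
1 50 0 0 None
1 50 0 0.1 None
1 50 0.7 0 None
1 50 0.7 0.1 None
1 50 1.32 0 [-0.12 -0.55  1.81  0.14  1.01 -0.18]
1 50 1.32 0.1 [-0.16 -0.72  1.8   0.17  1.2  -0.19]
1 55 0 0 None
1 55 0 0.1 None
1 55 0.7 0 None
1 55 0.7 0.1 None
1 55 1.32 0 [-0.13 -0.61  1.89  0.18  0.91 -0.21]
1 55 1.32 0.1 [-0.18 -0.82  1.91  0.2   1.11 -0.22]
-1 40 0 0 None
-1 40 0 0.1 None
-1 40 0.7 0 None
-1 40 0.7 0.1 None
-1 40 1.32 0 None
-1 40 1.32 0.1 None
-1 45 0 0 None
-1 45 0 0.1 None
-1 45 0.7 0 None
-1 45 0.7 0.1 None
-1 45 1.32 0 None
-1 45 1.32 0.1 None
-1 50 0 0 None
-1 50 0 0.1 None
-1 50 0.7 0 None
-1 50 0.7 0.1 None
-1 50 1.32 0 None
-1 50 1.32 0.1 None
-1 55 0 0 None
-1 55 0 0.1 None
-1 55 0.7 0 None
-1 55 0.7 0.1 None
-1 55 1.32 0 None
-1 55 1.32 0.1 None
```

Run:
```python
from h import *
def off(dx,dz): 
    P,q=hpose(0,0,1); return P+C.apply([dx,0,dz]),q
for a in(0,.7,1.3): print(inverse_kinematics(*hpose(a,0,1)))
print(inverse_kinematics(*off(-.029,.1)))
def rep(t): s=state();print(t,round(s['time'],2),s['ee_pos'].round(4),round(s['finger_gap'],4),s['finger_force'],s['ft_force'].round(1))
P,q=off(-.029,.1); move_to(P,q); rep('above')
move_l(off(-.029,0)[0],.1); rep('down')
i=grab('side'); cv2.imwrite('pics/side1.png',cv2.resize(i['frame'][130:330,150:420],None,fx=2.5,fy=2.5))
close(); rep('closed')
```

```text
[-9.40819482e-02 -3.57742683e-01  1.87143458e+00 -4.44089210e-16
  1.62790076e+00 -1.37017048e-01]
[-7.67829297e-02 -1.80528681e-01  1.45326808e+00 -4.44089210e-16
  1.86885326e+00 -1.19718029e-01]
[-5.29793703e-02  1.91061206e-01  9.49426538e-01 -4.44089210e-16
  2.00110491e+00 -9.59144699e-02]
[-1.03892215e-01 -4.47360483e-01  1.76121234e+00 -4.44089210e-16
  1.82774080e+00 -1.46827315e-01]
above 2.08 [ 0.4052 -0.0086  0.2001] 0.0876 0.0 [-0.7 -0.5  0.1]
down 3.23 [ 0.4054 -0.0081  0.1008] 0.0878 0.0 [ 0.  -0.4  1. ]
closed 4.23 [ 0.4205 -0.0074  0.1068] 0.0348 29.997196197509766 [60.2  3.9 -7.4]
```

View pics/side1.png

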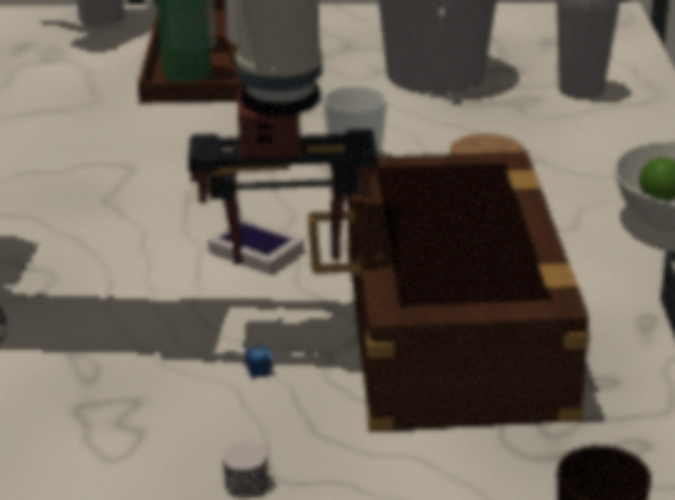

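The inner finger stands inside the bow, clear of the lid. The closing finger is pressing on the bar, so I'll shift the TCP onto the bar and let the pinch complete.

```bash
cat >> h.py <<'E'
def rep(t): s=state();print(t,round(s['time'],2),s['ee_pos'].round(4),round(s['finger_gap'],4),round(s['finger_force'],1),s['ft_force'].round(1))
E
python3 - <<'E'
from h import *
P,q=hpose(0,0,1)
move_l(P,.04); hold(.2); rep('centred')
if state()['finger_gap']<.02:
    for a in np.linspace(.1,.3,3):
        move_l(hpose(a,0,1)[0],.08); rep(a)
E
```

```text
centred 5.31 [ 0.4328 -0.0069  0.0997] 0.0092 30.0 [-4.5  0.3  1.5]
0.1 5.76 [ 0.4351 -0.0068  0.1252] 0.0089 30.0 [-7.1  0.   0.2]
0.2 6.21 [ 0.4397 -0.0066  0.1496] 0.0091 30.0 [-8.6 -0.4  0.5]
0.3 6.66 [ 0.4467 -0.0063  0.1731] 0.0089 30.0 [-8.2 -0.1  2.8]
```

Run:
```python
from h import *
for a in np.arange(.4,1.31,.1):
    move_l(hpose(a,0,1)[0],.12)
    s=state()
    if np.linalg.norm(s['ft_force'])>40: rep('force');break
rep(a)
gripper_open(); hold(.1); rep('open')
P=state()['ee_pos']; move_l(P+[0,0,.09],.2)
move_to(cw([-.12,-.18,.42]),quat([0,0,-1],[1,0,0]))
for n in('top','side'):
    i=grab(n); 
    cv2.imwrite(f'pics/{n}2.png',cv2.resize(i['frame'][100:300,220:420] if n=='top' else i['frame'][100:320,200:420],None,fx=3,fy=3)[:600]); 
rep('away')
```

```text
1.2999999999999998 10.16 [0.6208 0.0012 0.3306] 0.009 30.0 [ 0.7 -1.7  6.3]
open 11.53 [0.6197 0.0012 0.3266] 0.0877 0.0 [ 0.3  0.4 -0.8]
away 13.18 [ 0.4646 -0.1849  0.4193] 0.0879 0.0 [-0.2  0.4 -0.4]
```

View pics/top2.png

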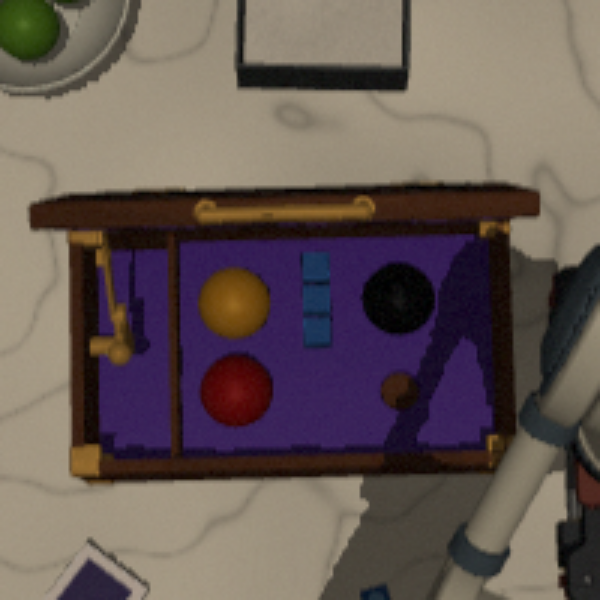

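View pics/side2.png

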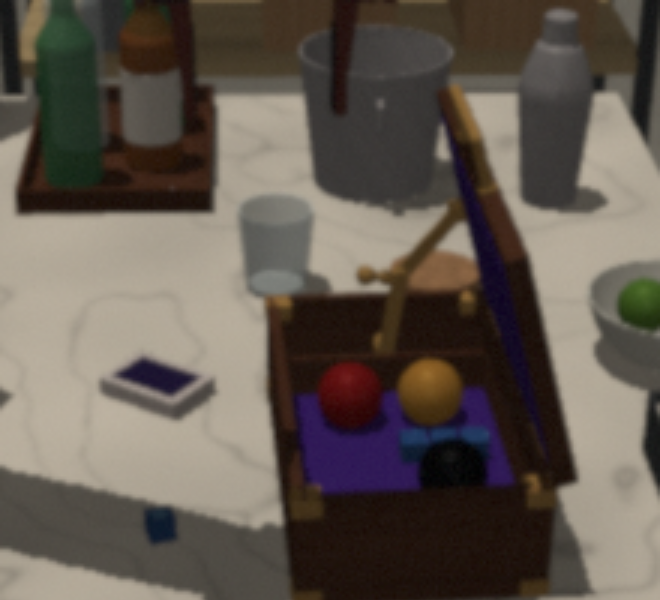

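The lid stands open with the stay nearly straight. The knob is at full-image pixel (260,217) in the top view and (322,191) in the side view, and the empty seat's hole is at (353,230) in the top view.

Run:
```python
from h import *
T=np.load('top.npz');S=np.load('side.npz')
def pr(im):
    K=im['camera_matrix'];F=np.diag([1,-1,-1])
    return K@F@im['view'][:3]
X=cv2.triangulatePoints(pr(T),pr(S),np.array([259.7,217.3]),np.array([322.3,191.3]));X=(X[:3]/X[3]).ravel()
print('knob chest',C.inv().apply(X-O))
for im,(u,v),n in((T,(260,217),'t'),(S,(322,191),'s'),(T,(353,230),'hole')):
    w=pts(im)[v-2:v+3,u-2:u+3].reshape(-1,3);print(n,C.inv().apply(w-O)[w[:,2].argsort()].round(3)[[0,12,24]])
W=C.inv().apply((pts(T)-O).reshape(-1,3)).reshape(480,640,3)
m=(W[...,2]>.2)&(W[...,2]<.36)&(abs(W[...,1])<.16)&(W[...,0]>.02)&(W[...,0]<.15);q=W[m]
print('lid edge',q[q[:,2]>.31].mean(0),q[:,2].max())
for (cu,cv) in ((298,200),(299,230),(353,200)):
    q=W[cv-4:cv+5,cu-4:cu+5].reshape(-1,3);print('ball top',q[q[:,2].argmax()],q.mean(0))
```

```text
knob chest [-0.01356749  0.12721978  0.13819237]
t [[-0.018  0.124  0.139]
 [-0.01   0.125  0.148]
 [-0.015  0.129  0.152]]
s [[-0.008  0.127  0.133]
 [-0.017  0.127  0.142]
 [-0.02   0.122  0.148]]
hole [[-0.027 -0.092  0.005]
 [-0.027 -0.089  0.011]
 [-0.038 -0.084  0.016]]
lid edge [0.04516531 0.00044131 0.34084719] 0.34811610421109446
ball top [0.02963439 0.03778797 0.10028402] [0.03115101 0.04277117 0.09213321]
ball top [-0.03289111  0.04821734  0.09920329] [-0.03911975  0.04175714  0.09197337]
ball top [ 0.02931722 -0.0848019   0.09896554] [ 0.02834513 -0.08511667  0.09092301]
```

Run:
```python
from h import *
p=np.deg2rad(20);n=np.array([np.cos(p),0,np.sin(p)])
q0=state()['joint_pos']
qs=[quat([np.sin(p),0,-np.cos(p)],[0,s,0]) for s in(1,-1)]
k=np.array([-.0136,.128,.139])
js=[inverse_kinematics(cw(k-.045*n),q) for q in qs];print(js)
q=min(((abs(j-q0).max(),i) for i,j in enumerate(js) if j is not None))[1];q=qs[q]
close()
move_to(cw(k-.05*n+[0,0,.12]),q)
move_l(cw(k-.045*n),.15); rep('front')
for d in np.arange(.0,.0461,.004):
    # knob follows circle about pivot (.005,.055)
    x=k[0]-.005+d; kk=np.array([.005+x,.128,.055+np.sqrt(.085**2-x*x)])
    move_l(cw(kk-.021*n),.06); s=state();f=C.inv().apply(s['ft_force'])
    print(round(d,3),f.round(1),C.inv().apply(s['ee_pos']-O).round(4),round(s['time'],2))
    if f[0]<-18: break
i=grab('side'); cv2.imwrite('pics/side3.png',cv2.resize(i['frame'][100:320,200:420],None,fx=2.7,fy=2.7))
```

```text
[array([ 0.21050456, -0.41493428,  1.90902091, -0.05918083,  1.30339613,
       -1.39750671]), array([ 0.21050456, -0.41493428,  1.90902091, -0.05918083,  1.30339613,
        1.74408594])]
front 16.82 [0.5151 0.1247 0.125 ] 0.0003 0.0 [ 0.5 -0.1  0.7]
0.0 [-0.4 -0.2  0.7] [-0.0331  0.1279  0.1308] 17.36
0.004 [-0.3 -0.2  0.6] [-0.0293  0.128   0.1314] 17.61
0.008 [-0.5 -0.3  0.6] [-0.0251  0.128   0.1322] 17.86
0.012 [-0.3  0.3  0.9] [-0.021   0.128   0.1327] 18.11
0.016 [-0.6 -0.9  0. ] [-0.0171  0.128   0.1328] 18.36
0.02 [-0.1 -0.8 -0.4] [-0.0131  0.128   0.1328] 18.61
0.024 [ 0.1 -0.6 -0.5] [-0.0092  0.128   0.1326] 18.86
0.028 [ 0.5 -0.4  0.1] [-0.0052  0.128   0.1322] 19.11
0.032 [-1.3  0.3 -0.2] [-0.0014  0.128   0.1315] 19.36
0.036 [-12.1  -0.4   2.4] [0.0004 0.1282 0.1294] 19.61
0.04 [-21.5   0.4   3.6] [0.002  0.1283 0.1269] 19.86
```

View pics/side3.png

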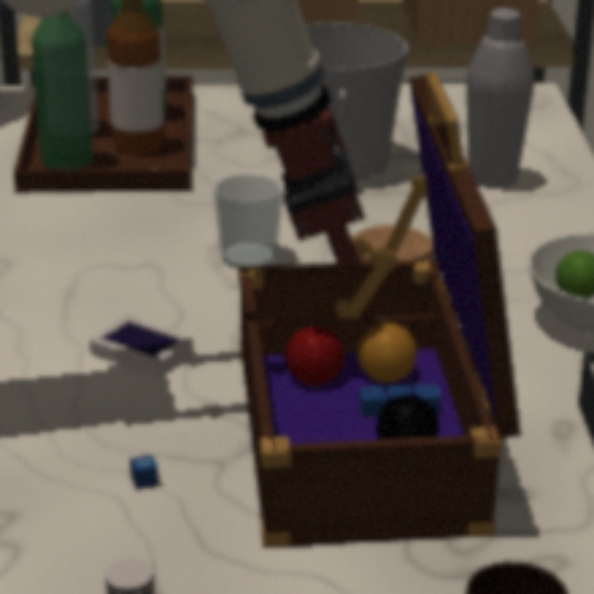

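The stay is straight against its stop. Next I back off and fetch the ball.

Run:
```python
from h import *
P=state()['ee_pos']; move_l(P+C.apply([-.04,0,.01]),.15); move_l(P+C.apply([-.05,0,.12]),.25)
gripper_open()
B=np.array([.505,-.373,.036]); r=2**-.5
zz=[0,0,-1]
best=None
q0=state()['joint_pos']
for s in(1,-1):
    y=C.inv().apply([s*r,-s*r,0]); q=quat(zz,y); j=inverse_kinematics(B+[0,0,.1],q)
    if j is not None:
        print(s,j.round(2))
        if best is None or abs(j[5])<best[0]: best=(abs(j[5]),q)
q=best[1]
move_to(B+[0,0,.15],q); move_l(B+[0,0,-.010],.12); rep('at ball')
i=grab('side'); cv2.imwrite('pics/side4.png',cv2.resize(i['frame'][250:450,200:450],None,fx=2.4,fy=2.4))
close(); hold(.1); rep('closed')
```

```text
1 [-0.69  0.17  1.32 -0.    1.66  0.1 ]
at ball 25.63 [ 0.5055 -0.3734  0.0271] 0.0876 0.0 [-0.7  0.3  0.5]
closed 26.38 [ 0.505 -0.373  0.026] 0.0564 30.0 [ 0.3 -0.2  0.6]
```

View pics/side4.png

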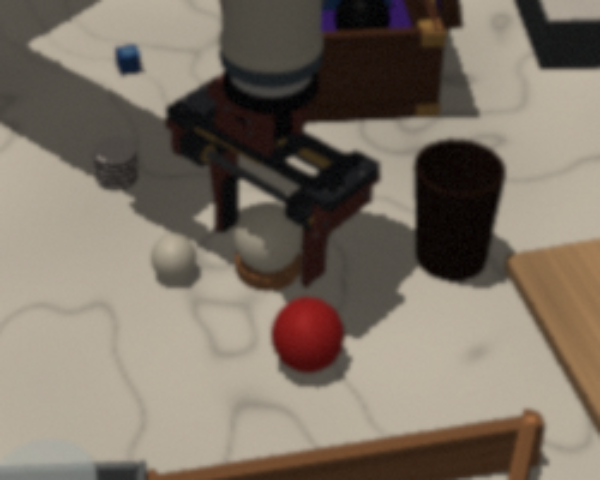

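The fingers straddle the large white ball, and the 56 mm gap confirms the grasp.

Run:
```python
from h import *
P=state()['ee_pos']; move_l(P+[0,0,.19],.2); rep('up')
S=cw([-.035,-.085,.064])
q=min(((abs(j[5]),tuple(q)) for q in (quat([0,0,-1],[0,s,0]) for s in(1,-1)) if (j:=inverse_kinematics(S+[0,0,.15],q)) is not None))[1]
q=np.array(q)
move_to(S+[0,0,.15],q); hold(.2); f0=state()['ft_force'][2]
move_l(S+[0,0,.02],.12); 
for dz in np.arange(.004,-.0021,-.002):
    move_l(S+[0,0,-.010+dz],.03); hold(.1); s=state(); print(round(dz,3),s['ft_force'].round(1),s['ee_pos'].round(4),s['finger_gap'].round(4))
    if s['ft_force'][2]-f0>3: break
```

```text
up 27.48 [ 0.5046 -0.3727  0.2142] 0.0557 30.0 [-0.3  0.2 -2.7]Traceback (most recent call last):
  File "<stdin>", line 9, in <module>
AttributeError: 'float' object has no attribute 'round'
```

Run:
```python
from h import *
S=cw([-.035,-.085,.064]); rep('now')
for dz in np.arange(.002,-.0031,-.001):
    move_l(S+[0,0,-.010+dz],.03); hold(.1); s=state(); print(round(dz,3),s['ft_force'].round(1),s['ee_pos'].round(4))
    if s['ft_force'][2]>1: break
rep('down')
```

```text
now 31.15 [ 0.5447 -0.0872  0.0583] 0.0562 30.0 [ 0.9  0.1 -1.9]
0.002 [-0.4  0.4 -2. ] [ 0.5445 -0.0871  0.056 ]
0.001 [ 0.2 -0.  -1.4] [ 0.5445 -0.0871  0.055 ]
0.0 [ 0.4 -0.3 -0.7] [ 0.5446 -0.0871  0.0542]
-0.001 [-3.7  0.3  6.1] [ 0.5447 -0.0872  0.0539]
down 32.55 [ 0.5447 -0.0872  0.0539] 0.0562 30.0 [-3.7  0.3  6.1]
```

Run:
```python
from h import *
gripper_open(); hold(.2)
P=state()['ee_pos']; move_l(P+[0,0,.12],.2)
# stand in front/right of the chest, out of view
move_to(cw([-.14,-.2,.3]),quat([0,0,-1],[0,-1,0]) if state()['joint_pos'][5]>0 else quat([0,0,-1],[0,1,0]))
rep('away'); print(state()['joint_pos'].round(2))
T=grab('top');cv2.imwrite('pics/top5.png',cv2.resize(T['frame'][140:280,220:420],None,fx=3.5,fy=3.5))
W=C.inv().apply((pts(T)-O).reshape(-1,3)).reshape(480,640,3)
m=(np.linalg.norm(W[...,:2]-[-.035,-.085],axis=-1)<.03)&(W[...,2]>.07)
print('ball',m.sum(),np.nanmean(W[m],0),W[m][:,2].max())
S=grab('side'); V=C.inv().apply((pts(S)-O).reshape(-1,3)).reshape(480,640,3)
for A in (W,V):
    q=A[(abs(A[...,1]-.128)<.014)&(A[...,0]>-.03)&(A[...,0]<.028)&(A[...,2]>.12)&(A[...,2]<.16)];print('knob',len(q),q.mean(0),q.min(0),q.max(0))
```

```text
away 34.99 [ 0.4447 -0.206   0.298 ] 0.0878 0.0 [-0.   0.5  0.8]
[-0.5  -0.18  1.37  0.    1.95  1.02]
ball 431 [-0.03684873 -0.08473343  0.08489449] 0.09982908202444139
knob 50 [0.01786923 0.12716383 0.14479519] [0.01087205 0.11848341 0.13878073] [0.0268785  0.1351286  0.15260403]
knob 39 [0.01817759 0.1238392  0.14030596] [0.00930646 0.11726683 0.12625758] [0.026736   0.12889665 0.14851936]
```

View pics/top5.png

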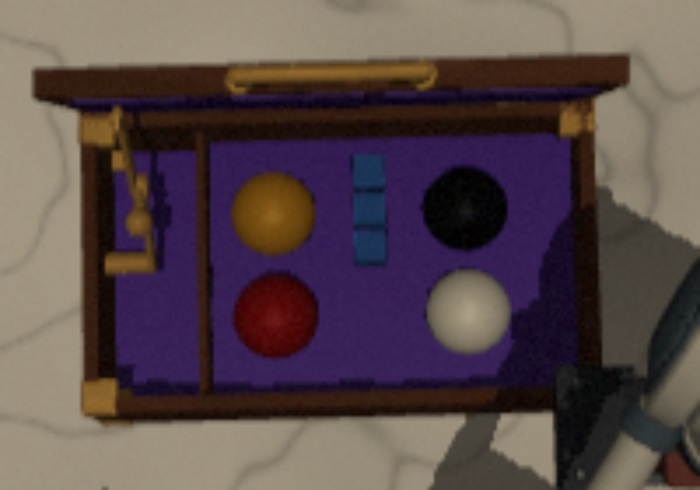

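The cue ball sits in the front -y seat, and the knob has swung back to about (0.017, 0.128, 0.139) in the chest frame. Next is pinching the knob and breaking the stay.

Run:
```python
from h import *
p=np.deg2rad(18);z=np.array([np.sin(p),0,-np.cos(p)])
sg=-1; q=quat(z,[0,sg,0])
def kn(x): return np.array([.009+x,.1275,.055+np.sqrt(.085**2-x*x)])
K=kn(.008)
print(inverse_kinematics(cw(K-.09*z),q).round(2))
move_to(cw(K-.11*z),q); move_l(cw(K+.008*z),.12); rep('at knob')
close(); rep('pinched')
if state()['finger_gap']>.008:
    for x in np.arange(.003,-.0331,-.006):
        move_l(cw(kn(x)+.008*z),.08); rep(round(x,3))
    hold(.1)
```

```text
[ 0.19 -0.26  1.6  -0.05  1.49  1.71]
at knob 37.55 [0.5902 0.1276 0.1333] 0.0877 0.0 [ 0.8 -0.2  0.2]
pinched 38.66 [0.5897 0.1282 0.132 ] 0.0163 30.0 [ 0.7  3.9 -0.7]
0.003 38.91 [0.5849 0.1279 0.1326] 0.0162 30.0 [ 1.6  5.6 -0.4]
-0.003 39.16 [0.579  0.1276 0.1328] 0.0162 30.0 [ 1.4  4.3 -1.6]
-0.009 39.41 [0.5732 0.1274 0.1327] 0.0164 30.0 [1.2 5.1 1.1]
-0.015 39.66 [0.5673 0.1271 0.1322] 0.0164 30.0 [0.5 5.3 2. ]
-0.021 39.91 [0.5615 0.1268 0.1313] 0.0164 30.0 [0.  4.9 4.8]
-0.027 40.16 [0.5556 0.1266 0.13  ] 0.0159 30.0 [-0.6  4.3  5.9]
-0.033 40.41 [0.5498 0.1263 0.1282] 0.0164 30.0 [-2.   5.1  6.4]
```

Run:
```python
from h import *
gripper_open(); hold(.1); rep('rel')
p=np.deg2rad(18);z=C.apply([np.sin(p),0,-np.cos(p)])
move_l(state()['ee_pos']-.13*z,.25)
move_to(cw([-.14,-.1,.36]),quat([0,0,-1],[1,0,0])); rep('away')
S=grab('side');cv2.imwrite('pics/side6.png',cv2.resize(S['frame'][100:320,200:420],None,fx=2.7,fy=2.7))
T=grab('top');W=C.inv().apply((pts(T)-O).reshape(-1,3)).reshape(480,640,3)
q=W[(W[...,2]>.25)&(W[...,2]<.37)&(abs(W[...,1])<.04)&(W[...,0]>-.02)&(W[...,0]<.13)]
top=q[q[:,2]>q[:,2].max()-.012];print('bar',len(top),np.median(top,0),q[:,2].max(),[(a.round(2),bar(a).round(3)) for a in(1.1,1.2,1.25,1.3,1.35)])
k=W[(abs(W[...,1]-.128)<.012)&(W[...,0]>-.05)&(W[...,0]<.02)&(W[...,2]>.125)&(W[...,2]<.16)];print('knob',len(k),np.median(k,0))
```

```text
rel 41.78 [0.5488 0.1258 0.1257] 0.0881 0.0 [-0.  -0.6 -0.2]
away 44.26 [ 0.4403 -0.1064  0.3592] 0.0878 0.0 [ 0.4  0.1 -0.8]Traceback (most recent call last):
  File "<stdin>", line 9, in <module>
AttributeError: 'float' object has no attribute 'round'
```

View pics/side6.png

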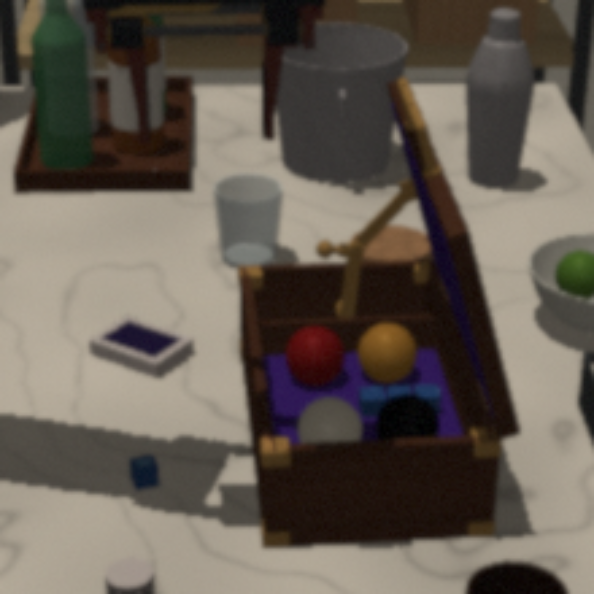

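The stay is broken: the knob is forward and the knee bent, with the lid still well up. I'll measure the lid angle from the saved top picture plus the side picture.

Run:
```python
from h import *
T=grab('top');S=grab('side')
for im in(T,S):
    W=C.inv().apply((pts(im)-O).reshape(-1,3)).reshape(480,640,3)
    q=W[(W[...,2]>.25)&(W[...,2]<.37)&(abs(W[...,1])<.04)&(W[...,0]>-.03)&(W[...,0]<.13)]
    top=q[q[:,2]>q[:,2].max()-.012];m=np.median(top,0);print('bar',len(top),m,q[:,2].max())
    print('angle',np.arctan2(m[2]-.1,.1-m[0])-.037)
for a in(1.1,1.2,1.25,1.3): print(a,bar(a).round(3))
```

```text
bar 206 [ 0.03868602 -0.00185022  0.33977888] 0.34685669066076813
angle 1.2834503425708124
bar 59 [0.03651445 0.00071865 0.33917533] 0.34192481692522425
angle 1.2743439986178098
1.1 [-0.002  0.     0.32 ]
1.2 [0.021 0.    0.329]
1.25 [0.032 0.    0.332]
1.3 [0.044 0.    0.336]
```

Run:
```python
from h import *
a0=1.275
P,q=hpose(a0,0,1)
move_to(P+[0,0,.09],q); move_l(P,.15); close(); rep('pinched')
if state()['finger_gap']<.02:
    for a in np.append(np.arange(1.18,.05,-.12),[.06]):
        move_l(hpose(a,0,1)[0],.12)
        s=state()
        if np.linalg.norm(s['ft_force'])>45: break
    rep(a)
```

```text
pinched 47.26 [0.6139 0.0009 0.3251] 0.0089 30.0 [-0.4  0.1 -1.3]
0.06 51.38 [ 0.4343 -0.0068  0.1149] 0.0094 30.0 [-8.1  0.5 -2.2]
```

Run:
```python
from h import *
P,q=hpose(0,0,1)
move_l(P+[0,0,.002],.03); rep('near'); move_l(P-[0,0,.003],.03); hold(.2); rep('shut')
gripper_open(); rep('open')
D=C.apply([-.029,0,0]); move_l(P+D-[0,0,.002],.06); hold(.2); rep('back')
S=grab('side');cv2.imwrite('pics/side7.png',cv2.resize(S['frame'][130:330,150:420],None,fx=2.5,fy=2.5))
```

```text
near 51.94 [ 0.4331 -0.0068  0.1025] 0.0092 30.0 [-7.7  0.3 -3. ]
shut 52.46 [ 0.4329 -0.0069  0.0974] 0.0093 30.0 [-8.8 -0.4 -1.9]
open 53.68 [ 0.4233 -0.0072  0.098 ] 0.084 31.7 [-60.2  -2.9  31.7]
back 54.52 [ 0.4052 -0.008   0.0979] 0.0875 0.0 [-0.3  0.2 -0.1]
```

View pics/side7.png

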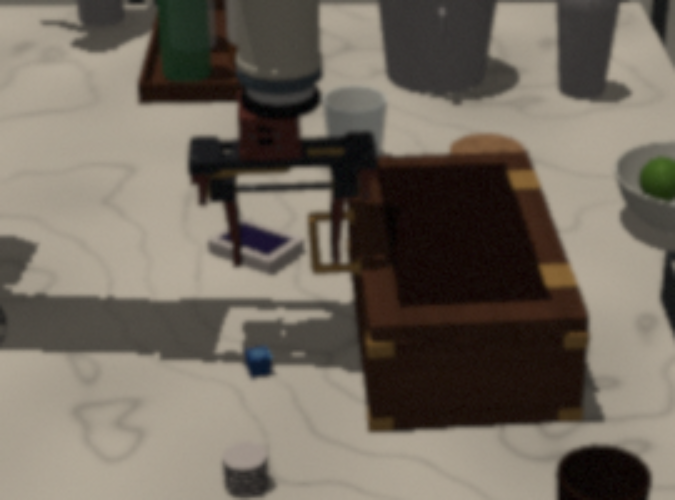

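The lid looks shut and the fingers are free of the bar. I'll lift off and compare the lid's depth with the first picture's.

```bash
cp top.npz t_old.npz
python3 - <<'E'
from h import *
P=state()['ee_pos']; move_l(P+[0,0,.12],.15); move_to(cw([-.16,-.2,.3]),quat([0,0,-1],[1,0,0])); rep('clear')
T=grab('top');W=C.inv().apply((pts(T)-O).reshape(-1,3)).reshape(480,640,3)
for x in(-.09,-.05,.0,.05,.09):
    q=W[(abs(W[...,0]-x)<.008)&(abs(W[...,1])<.14)&(W[...,2]>.09)&(W[...,2]<.16)];print(x,len(q),np.median(q[:,2]).round(4))
q=W[(abs(W[...,0]+.142)<.005)&(abs(W[...,1])<.04)&(W[...,2]>.09)];print('bar top',len(q),np.median(q[:,2]))
E
```

```text
clear 56.39 [ 0.4245 -0.2066  0.299 ] 0.088 0.0 [0.8 0.6 0.6]
-0.09 875 0.1191
-0.05 864 0.1203
0.0 853 0.1203
0.05 849 0.1205
0.09 842 0.1197
bar top 151 0.11341289577481194
```

```bash
python3 -c "
from bench import *
print(job_done())"
```

```text
the job is handed in; nothing more can be done
None
```

The job is handed in at about 56 s of the 72 s allowed: the stay was locked, the ball set in the empty seat, the stay broken, and the lid lowered flat shut; I did not measure the bystanders afterwards, and no verdict came back.

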